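# Stopper the open can on the shed shelf

## Task

One of the four steel cans in the row is open: its top is a funnel-shaped mouth. Take the tapered wooden stopper that matches this mouth, the widest of the three, lower it in (do not drop it) until it sits fully home and upright, and let go. Leave the other two wooden stoppers alone and do not shove the can out of its place.

Things in the scene. Friction and masses are not known exactly. Their poses are not given: they have to be found in the camera images.
- stopper: Matching stopper, pale wood, 76 mm tall, 0.16 kg, upright on its narrow end in the row farther from the robot. Origin: centre of its underside, z up. From below: taper 30 mm high, diameter 36 mm at the underside widening to 72; straight band to 36 mm height, 72 diameter, with a flat shoulder; round knob to grip, 28 diameter, from 36 to 76 mm height.
- open_can: Open steel can, 94 mm diameter, 90 tall, 1.6 kg, loose, in a row with three closed, flat-lidded cans of its size. Origin: centre of its underside, z up. Funnel mouth centred in the top: 73 mm wide at the rim, narrowing like the stopper's taper to 30 mm at 54 mm height. With the stopper home, its underside is 59 mm above the can's underside, its shoulder 5 mm above the rim.
- small_stopper: bystander: a smaller wooden stopper, tapered from 28 to 46 mm diameter, with a 20 mm knob, 64 mm tall. Origin: centre of its underside, z up
- straight_plug: bystander: a straight-sided wooden plug, 50 mm diameter and 41 mm tall, with a 28 mm knob, 71 mm tall in all. Origin: centre of its underside, z up
Not all that is in view belongs to the job. What is shaped like the stopper but purple is not meant.

How it is judged:
On the way:
1. the held stopper has been lowered into the mouth: its underside within 20 mm of the height at which it is home, within 20 mm of the can's axis, the fingers still on it (z of stopper in the frame of open_can between 0.045 and 0.079 m and horizontal distance between stopper and open_can below 0.02 m and contact force between the fingers and stopper above 0.5 N), for 0.1 s.
At the end, for the whole second after the job is handed in: The stopper rests, released, in the open can's mouth: its underside 50 to 66 mm above the can's underside (fully home is 59 mm), within 10 mm of the can's axis, stopper and can upright within 10 degrees (z of stopper in the frame of open_can between 0.05 and 0.066 m and horizontal distance between stopper and open_can below 0.01 m and angle between each of stopper, open_can's own z axis and vertical below 0.17 rad and linear speed of stopper below 0.02 m/s and contact force between the fingers and stopper below 0.1 N); the robot touches nothing.
It fails at once if the open can is shoved more than 40 mm from its place or tipped over 20 degrees (distance of open_can from where it was at the start of the episode above 0.04 m or angle between open_can's own z axis and vertical above 0.35 rad).
It fails at once if one of the other two stoppers is moved more than 30 mm or knocked over (distance of any of small_stopper, straight_plug from where it was at the start of the episode above 0.03 m or angle between any of small_stopper, straight_plug's own z axis and vertical above 0.5 rad).
It also fails if it takes over 40 s, if anything falls off the work surface, if the arm or the gripper's body presses on something with over 40 N, if the wrist force passes 120 N, or if a joint passes its speed limit or range.

## Robot

A 6-joint arm with a two-finger parallel gripper is mounted at the origin on the work surface. World frame = base frame: x ahead of the robot, y to its left, z up, the work surface at z = 0. Lengths are in m, angles in rad, forces in N, time in s.
With the tool pointing down it reaches from about 0.4 to 0.925 m from the base axis. Payload 12.5 kg.
Tool frame: the origin (TCP) lies on the centre line of the jaws, within the pads' length; the fingertips stand 14 mm ahead of it and the grasp point (between the pads) lies 5 mm behind it; z points along the fingers, y is the direction in which the jaws open and shut (so a half turn about z gives the same grasp; the last joint's range is limited). The gripper opens to 95 mm and grips with 3 to 60 N. Pads are 20 mm wide; open, the fingers measure 119 mm over their backs; the gripper's body (75 mm by 180 mm) begins 59 mm behind the grasp point.
Start: joints at [1.185, 0.491, 1.559, -0, 1.092, -0.106], TCP at [0.173, 0.601, 0.229] pointing down, gripper open.
Joint ranges: [-3.1, 3.1], [-0.84, 2.19], [0.05, 2.79], [-1.13, 4.28], [0.06, 2.93], [-2.69, 2.69]. Speed limits (rad/s): [2.22, 2.22, 2.79, 3.14, 3.14, 3.14].

## Interface

Orientations are given as a rotation vector (axis times angle).
In Python, from plant import arm gives the robot as it stands.
- The arm moves only by the tool step_arm, never from a script. Its argument "commands" is a list of rows, each a list of 7 numbers: the shift along the tool's x, y, z in cm, then the turn, a rotation vector about the tool's x, y, z in degrees, then the opening in per cent of the stroke, from 0 (shut) to 100 (fully open). A call has 1 to 8 rows; each row is the pose to reach, as a shift and turn from the pose measured when the call began, along the tool's axes at that moment; what a row does not reach only later rows make up. A row lasts 1/8 s, in which the tool goes at most 62.5 mm and 10.7 degrees, less where a joint would pass 70% of its speed; a pose out of reach is approached as far as the arm can. A call with a gripper value outside its range is refused whole. The fingers move at their own pace and stop on an object; the grip force is fixed at half the most. Time passes only in rows, so rows that repeat a pose let the fingers close. It gives the time, the measured TCP pose, the force and the opening at its end, in the units of the state.
- arm.sense(): the state, without advancing time (a new reading comes with each control period).
- arm.grab_frame(name): name is "side" or "top"; returns a dict with "image" (480x640x3 uint8, blue, green, red), "range_z" (480x640 float32, m along the optical axis (not along the pixel's ray), 0 where there is no reading), "fx", "fy", "cx", "cy" (pixels), "k1" (the pictures are not rectified: a ray, as slopes to the right and down, at radius r is drawn at 1 + k1 r^2 times it, then the intrinsics apply), "cam_to_world" (4x4, takes a point from camera to world coordinates). Camera axes: x right, y up, looking along -z (the intrinsics and any distortion apply to the point x, -y, -z); pixel columns grow to the right and rows downward; lengths in m; the calibration is good to about 2 mm. A picture is of the moment at which its call begins.
- arm.hand_in(): hands the job in, once; it reports no verdict.
The state is a dict: "t": time; "qpos": joint angles; "dq": joint speeds; "joint_torque": joint torques, N m; "position": TCP position; "ee_rot": TCP orientation; "ft_force": force on the tool from outside, world axes, zero at the start; "ft_torque": the same for the moment, N m; "finger_gap": finger opening in m.
Only numpy, scipy, OpenCV 4.12 (cv2) and the standard library are available. Lean on these libraries where they do the work, as an engineer would, in place of code of your own. Each camera call takes 0.05 s, during which the arm holds its last target. There are 200 camera calls.

## Working session

There is one attempt and no reset: what is moved stays moved. The work goes in short steps, Python scripts to look and compute and a tool call to move; the robot and the scene stay as the last step left them, time stands still between calls to the robot, and variables do not carry over. Pictures are saved under pics/ and viewed, about 8 in all and at most 12, crops included, and the job is handed in when it is done.

Besides the shell and the picture viewer there is one more tool, called after "Emit:" as a command line: name --pt "numbers of a row" for each row, then --argument value for the rest. step_arm: Moves the arm, as the interface text tells. Its arguments: {"type":"object","properties":{"commands":{"type":"array"}},"required":["commands"]}

```bash
mkdir -p pics
cat > h.py <<'E'
import numpy as np, cv2
from scipy.spatial.transform import Rotation as R
from plant import arm
def grab(n,save=None):
    f=arm.grab_frame(n)
    if save: cv2.imwrite('pics/'+save,f['image'])
    np.savez('f_'+n+'.npz',**f); return f
def cloud(f):
    h,w=f['range_z'].shape
    v,u=np.mgrid[:h,:w]
    K=np.array([[f['fx'],0,f['cx']],[0,f['fy'],f['cy']],[0,0,1.]])
    p=cv2.undistortPoints(np.stack([u,v],-1).reshape(-1,1,2).astype(float),K,np.array([float(f['k1']),0,0,0])).reshape(h,w,2)
    # (model: distorted = r*(1+k1 r^2))
    z=f['range_z']; c=np.stack([p[...,0]*z,-p[...,1]*z,-z],-1)
    T=f['cam_to_world']; P=c@T[:3,:3].T+T[:3,3]; P[z==0]=np.nan
    return P
E
python3 - <<'E'
from h import *
for n in('side','top'):
    f=grab(n,n+'0.png'); print(n,f['cam_to_world'].round(3).tolist(),f['fx'],f['k1'])
s=arm.sense(); print(s['t'],s['position'],s['ee_rot'],R.from_rotvec(s['ee_rot']).as_matrix().round(3))
E
```

```text
side [[0.69, 0.353, -0.632, 0.027], [-0.723, 0.317, -0.614, -0.482], [-0.017, 0.881, 0.474, 0.474], [0.0, 0.0, 0.0, 1.0]] 561.4707441382369 -0.16050670220177612
top [[-0.024, 0.984, -0.177, 0.451], [-0.999, -0.03, -0.032, 0.044], [-0.037, 0.176, 0.984, 0.777], [0.0, 0.0, 0.0, 1.0]] 452.68513192242915 -0.07995595162427221
0.1 [0.17249413 0.60051508 0.22811641] [-4.38002026e-01 -3.11066204e+00  1.53902525e-03] [[-0.961  0.276 -0.   ]
 [ 0.276  0.961 -0.001]
 [ 0.    -0.001 -1.   ]]
```

View pics/side0.png

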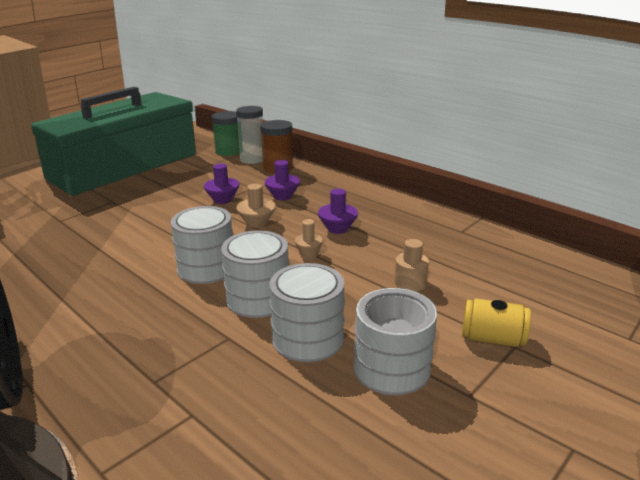

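View pics/top0.png

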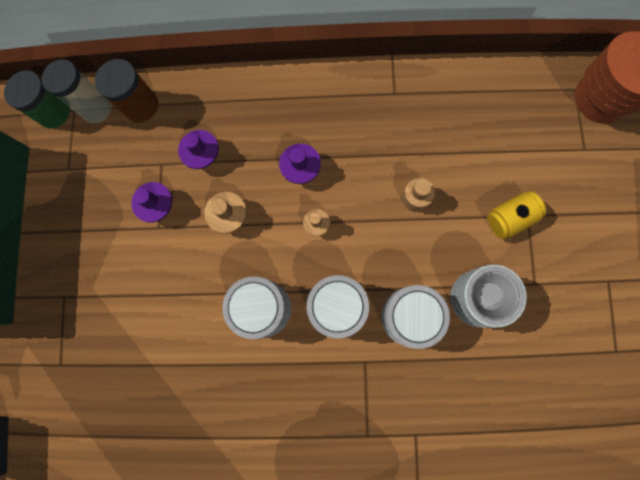

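The side view shows the open can at the right end of the row, at (395,340), and the three wooden pieces behind it.

Possible mistakes, in top-view pixels:
- **Wooden:** wide one (225,212), small one (316,222), straight plug (420,193).
- **Purple look-alikes:** (199,149), (152,202), (300,163).

I choose the wide wooden one at (225,212). The open can is at (490,296). Next is a close crop and measurements.

Run:
```python
from h import *
fs=dict(np.load('f_top.npz')); P=cloud(fs)
im=fs['image']
cv2.imwrite('pics/crop1.png',cv2.resize(im[110:260,110:350],None,fx=3,fy=3,interpolation=cv2.INTER_CUBIC))
S=cloud(dict(np.load('f_side.npz')))
def circ(Q):
    c,r=cv2.minEnclosingCircle(Q[:,:2].astype(np.float32)); return np.round(c,4),round(r,4),len(Q),np.round(Q[:,2].mean(),4)
for name,(u,v),w in (('stopper',(225,212),32),('small',(316,222),22),('plug',(420,193),25),('can',(490,296),45),('lid3',(417,317),38),('pur1',(199,149),28),('pur2',(152,202),28),('pur3',(300,163),28)):
    Q=P[v-w:v+w,u-w:u+w].reshape(-1,3); Q=Q[np.isfinite(Q[:,0])]
    for lo,hi in ((.03,.04),(.058,.067),(.068,.079),(.085,.096)):
        q=Q[(Q[:,2]>lo)&(Q[:,2]<hi)]
        if len(q)>15: print(name,lo,circ(q))
T=S.reshape(-1,3); T=T[np.isfinite(T[:,0])]
# side-view clouds near top estimates
np.save('S.npy',T)
```

```text
stopper 0.03 (array([0.6349, 0.2402]), 0.0362, 1027, np.float64(0.0356))
stopper 0.058 (array([0.6318, 0.2374]), 0.0134, 25, np.float64(0.0626))
stopper 0.068 (array([0.6344, 0.2397]), 0.0143, 236, np.float64(0.0753))
small 0.03 (array([0.613 , 0.0853]), 0.0228, 175, np.float64(0.0311))
small 0.058 (array([0.6128, 0.0853]), 0.01, 117, np.float64(0.0633))
plug 0.03 (array([ 0.6572, -0.0901]), 0.0257, 139, np.float64(0.0379))
plug 0.058 (array([ 0.6546, -0.0884]), 0.0136, 32, np.float64(0.0627))
plug 0.068 (array([ 0.6567, -0.0904]), 0.014, 223, np.float64(0.0709))
can 0.03 (array([ 0.4783, -0.1749]), 0.0463, 143, np.float64(0.0342))
can 0.058 (array([ 0.48  , -0.1786]), 0.0469, 821, np.float64(0.0632))
can 0.068 (array([ 0.4769, -0.173 ]), 0.0441, 588, np.float64(0.0736))
can 0.085 (array([ 0.4647, -0.1658]), 0.0713, 1575, np.float64(0.0893))
lid3 0.03 (array([ 0.4586, -0.0812]), 0.0631, 64, np.float64(0.0341))
lid3 0.058 (array([ 0.4521, -0.0556]), 0.047, 77, np.float64(0.0631))
lid3 0.068 (array([ 0.4517, -0.0438]), 0.0409, 31, np.float64(0.074))
lid3 0.085 (array([ 0.4519, -0.0676]), 0.0476, 3149, np.float64(0.0907))
pur1 0.03 (array([0.7521, 0.2912]), 0.0368, 883, np.float64(0.0357))
pur1 0.058 (array([0.7481, 0.2891]), 0.0127, 31, np.float64(0.0629))
pur1 0.068 (array([0.7509, 0.2913]), 0.0144, 219, np.float64(0.075))
pur2 0.03 (array([0.6581, 0.3721]), 0.0374, 954, np.float64(0.0357))
pur2 0.058 (array([0.6571, 0.3695]), 0.0135, 43, np.float64(0.0622))
pur2 0.068 (array([0.6589, 0.3711]), 0.0149, 226, np.float64(0.0752))
pur3 0.03 (array([0.7172, 0.1117]), 0.0367, 996, np.float64(0.0358))
pur3 0.058 (array([0.7127, 0.1107]), 0.013, 31, np.float64(0.0629))
pur3 0.068 (array([0.7171, 0.112 ]), 0.0146, 232, np.float64(0.0753))
```

View pics/crop1.png

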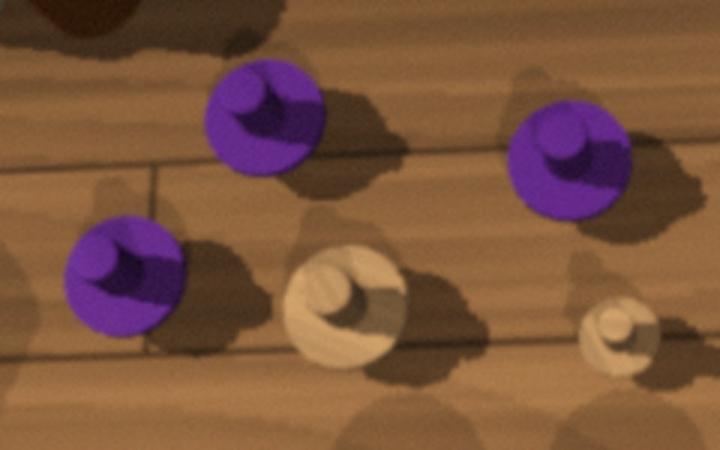

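The crop shows the chosen wide stopper at crop (345,305): pale wood with a clear 72 mm disc. Its neighbours are purple, apart from the small stopper at (620,335). Next I refine the can and stopper positions using both cameras.

```bash
cat >> h.py <<'E'
from scipy.optimize import least_squares
def fitc(q,r,c0):
    return least_squares(lambda c:np.hypot(q[:,0]-c[0],q[:,1]-c[1])-r,c0,loss='soft_l1',f_scale=.001).x
def near(P,c,rad,lo,hi):
    q=P.reshape(-1,3); q=q[np.isfinite(q[:,0])]
    return q[(np.hypot(*(q[:,:2]-c).T)<rad)&(q[:,2]>lo)&(q[:,2]<hi)]
E
python3 - <<'E'
from h import *
for n in('top','side'):
    P=cloud(dict(np.load(f'f_{n}.npz')))
    c=np.array([.478,-.175])
    for i in range(3):
        q=near(P,c,.052,.086,.095); c1=np.array(cv2.minEnclosingCircle(q[:,:2].astype(np.float32))[0]); c=c1
    print(n,'can rim encl',c1,cv2.minEnclosingCircle(q[:,:2].astype(np.float32))[1],'z',np.median(q[:,2]))
    w=near(P,c,.052,.02,.08); w=w[np.hypot(*(w[:,:2]-c).T)>.042]; print('wall fit',fitc(w,.047,c),len(w))
    s=np.array([.6345,.24]); 
    for lo,hi,r in((.0335,.0385,.036),(.072,.079,.014)):
        q=near(P,s,.045,lo,hi)
        if len(q): k=cv2.minEnclosingCircle(q[:,:2].astype(np.float32)); print('stopper',lo,k,q[:,:2].mean(0),len(q))
    k=near(P,s,.025,.042,.07); print('knob wall',fitc(k,.014,s),len(k))
s=arm.sense(); M=R.from_rotvec(s['ee_rot']).as_matrix()
print('shift cm',M.T@(np.array([.6345,.24,.2])-s['position'])*100)
E
```

```text
top can rim encl [ 0.47883734 -0.18580689] 0.047735147178173065 z 0.0896813313252135
wall fit [ 0.47931371 -0.18575576] 531
stopper 0.0335 ((0.6349261999130249, 0.24014060199260712), 0.036164361983537674) [0.6323299 0.238104 ] 937
stopper 0.072 ((0.6341975331306458, 0.2400483787059784), 0.01423431746661663) [0.63403182 0.23944061] 224
knob wall [0.6347415  0.24145453] 81
side can rim encl [ 0.47859117 -0.18657584] 0.04872346669435501 z 0.08979823237291579
wall fit [ 0.47885751 -0.18551466] 3149
stopper 0.0335 ((0.6348025798797607, 0.2392645627260208), 0.03748031333088875) [0.62961527 0.23318864] 419
stopper 0.072 ((0.6346255540847778, 0.24023744463920593), 0.01563718542456627) [0.63347907 0.23760258] 97
knob wall [0.63594924 0.24059916] 215
shift cm [-54.35971715 -21.88915375   2.82787889]
```

Emit:
step_arm --pt "-5.4 -2.2 0 0 0 0 100" --pt "-10.9 -4.4 0 0 0 0 100" --pt "-16.3 -6.6 0 0 0 0 100" --pt "-21.7 -8.8 0 0 0 0 100" --pt "-27.2 -11 0 0 0 0 100" --pt "-32.6 -13.1 0 0 0 0 100" --pt "-38 -15.3 0 0 0 0 100" --pt "-43.5 -17.5 0 0 0 0 100"

```text
t: 1.1
position: [0.5435, 0.3108, 0.228]
ee_rot: [-0.438, -3.11, 0.002]
ft_force: [0.2, 1.3, -0.0]
finger_gap: 0.0948
```

```bash
cat > go.py <<'E'
import sys; from h import *
s=arm.sense(); M=R.from_rotvec(s['ee_rot']).as_matrix()
print(s['t'],s['position'].round(4),M.round(3).tolist(),'F',s['ft_force'].round(1),'gap',s['finger_gap'],'q',np.round(s['qpos'],2))
if len(sys.argv)>3: print('shift cm',(M.T@(np.array(sys.argv[1:4],float)-s['position'])*100).round(2))
E
python3 go.py .6347 .2401 .12
```

```text
1.1 [0.5435 0.3108 0.228 ] [[-0.961, 0.276, -0.001], [0.276, 0.961, -0.001], [0.0, -0.001, -1.0]] F [ 0.2  1.3 -0. ] gap 0.0948481724885978 q [ 0.41  0.49  1.56 -0.    1.09 -0.88]
shift cm [-10.72  -4.26  10.8 ]
```

Emit:
step_arm --pt "-5.4 -2.1 1 0 0 0 100" --pt "-9.5 -3.8 3 0 0 0 100" --pt "-10.7 -4.25 6 0 0 0 100" --pt "-10.7 -4.25 9 0 0 0 100" --pt "-10.7 -4.25 10.8 0 0 0 100" --pt "-10.7 -4.25 10.8 0 0 0 100"

```text
t: 1.85
position: [0.634, 0.2403, 0.1189]
ee_rot: [-0.437, -3.108, 0.003]
ft_force: [0.3, -0.1, 0.5]
finger_gap: 0.0949
```

```bash
python3 go.py .6347 .2401 .055
python3 - <<'E'
from h import *
f=grab('side'); cv2.imwrite('pics/side1.png',cv2.resize(f['image'][100:320,120:420],None,fx=2.5,fy=2.5))
E
```

```text
1.85 [0.634  0.2403 0.1189] [[-0.961, 0.276, -0.003], [0.276, 0.961, -0.002], [0.002, -0.002, -1.0]] F [ 0.3 -0.1  0.5] gap 0.09488262858819121 q [ 0.27  0.68  1.52 -0.    0.95 -1.03]
shift cm [-0.09  0.01  6.39]
```

View pics/side1.png

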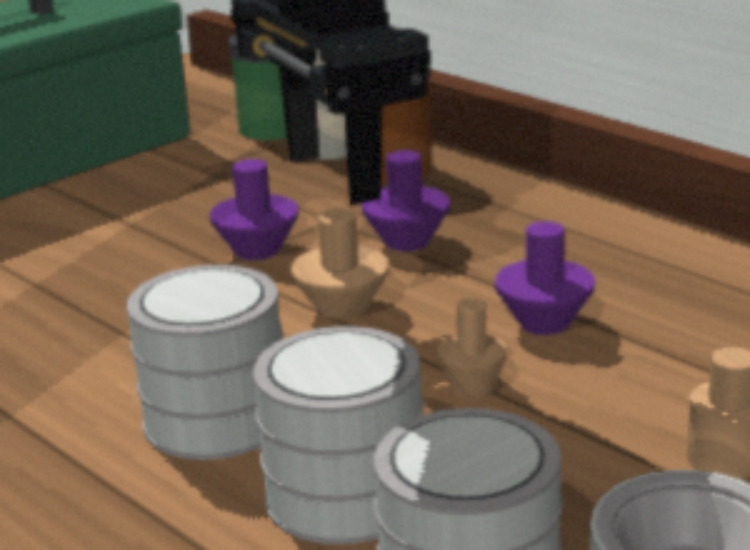

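The fingers straddle the knob: tips at crop (300,150) and (365,195), knob top at (338,215). I descend and close.

Emit:
step_arm --pt "-0.1 0 3 0 0 0 100" --pt "-0.1 0 6.3 0 0 0 100" --pt "-0.1 0 6.3 0 0 0 100" --pt "-0.1 0 6.3 0 0 0 60" --pt "-0.1 0 6.3 0 0 0 30" --pt "-0.1 0 6.3 0 0 0 0" --pt "-0.1 0 6.3 0 0 0 0" --pt "-0.1 0 6.3 0 0 0 0"

```text
t: 2.9
position: [0.6354, 0.2402, 0.0573]
ee_rot: [-0.437, -3.11, 0.002]
ft_force: [-0.0, 0.2, -0.2]
finger_gap: 0.0507
```

```bash
python3 go.py .6347 .2401 .18
```

```text
2.9 [0.6354 0.2402 0.0573] [[-0.961, 0.276, -0.001], [0.276, 0.961, -0.001], [0.001, -0.001, -1.0]] F [-0.   0.2 -0.2] gap 0.05074500414982763 q [ 0.26  0.75  1.56 -0.    0.83 -1.03]
shift cm [  0.08  -0.04 -12.27]
```

Still closing.

Emit:
step_arm --pt "0 0 0.2 0 0 0 0" --pt "0 0 0.2 0 0 0 0" --pt "0 0 0.2 0 0 0 0" --pt "0 0 0.2 0 0 0 0" --pt "0 0 0.2 0 0 0 0" --pt "0 0 0.2 0 0 0 0"

```text
t: 3.65
position: [0.6353, 0.2401, 0.0552]
ee_rot: [-0.437, -3.11, 0.002]
ft_force: [0.2, 0.6, -2.6]
finger_gap: 0.0277
```

```bash
python3 go.py .6347 .2401 .18
```

```text
3.65 [0.6353 0.2401 0.0552] [[-0.961, 0.276, -0.001], [0.276, 0.961, -0.001], [0.001, -0.001, -1.0]] F [ 0.2  0.6 -2.6] gap 0.02766742435729704 q [ 0.26  0.76  1.56 -0.    0.83 -1.03]
shift cm [  0.07  -0.04 -12.48]
```

Emit:
step_arm --pt "0 0 -1 0 0 0 0" --pt "0 0 -4 0 0 0 0" --pt "0 0 -8 0 0 0 0" --pt "0 0 -12 0 0 0 0" --pt "0 0 -15 0 0 0 0" --pt "0 0 -15.5 0 0 0 0" --pt "0 0 -15.5 0 0 0 0"

```text
t: 4.53
position: [0.6352, 0.2402, 0.2097]
ee_rot: [-0.437, -3.109, 0.002]
ft_force: [-0.0, -0.6, -2.2]
finger_gap: 0.0276
```

```bash
python3 go.py .479 -.1857 .215
```

```text
4.525 [0.6352 0.2402 0.2097] [[-0.961, 0.276, -0.002], [0.276, 0.961, -0.001], [0.001, -0.002, -1.0]] F [-0.  -0.6 -2.2] gap 0.027606535566663794 q [ 0.26  0.59  1.43 -0.    1.12 -1.03]
shift cm [  3.26 -45.25  -0.45]
```

Emit:
step_arm --pt "0.2 -3 -0.4 0 0 0 0" --pt "0.6 -8 -0.4 0 0 0 0" --pt "1 -13.5 -0.4 0 0 0 0" --pt "1.4 -19 -0.4 0 0 0 0" --pt "1.8 -25 -0.4 0 0 0 0" --pt "2.2 -31 -0.4 0 0 0 0" --pt "2.6 -36.5 -0.4 0 0 0 0" --pt "2.9 -40 -0.4 0 0 0 0"

```text
t: 5.52
position: [0.4955, -0.1381, 0.2131]
ee_rot: [-0.439, -3.107, 0.002]
ft_force: [-0.4, -0.0, -3.4]
finger_gap: 0.0275
```

```bash
python3 go.py .479 -.1857 .215
```

```text
5.525 [ 0.4955 -0.1381  0.2131] [[-0.961, 0.277, -0.004], [0.277, 0.961, -0.001], [0.004, -0.002, -1.0]] F [-0.4 -0.  -3.4] gap 0.02753007608210236 q [-0.4   0.35  1.84 -0.    0.95 -1.69]
shift cm [ 0.27 -5.03 -0.18]
```

Emit:
step_arm --pt "0.2 -3 0 0 0 0 0" --pt "0.27 -5 0 0 0 0 0" --pt "0.27 -5.05 1.5 0 0 0 0" --pt "0.27 -5.05 3.5 0 0 0 0" --pt "0.27 -5.05 5 0 0 0 0" --pt "0.27 -5.05 5.1 0 0 0 0" --pt "0.27 -5.05 5.1 0 0 0 0"

```text
t: 6.4
position: [0.4789, -0.1857, 0.1622]
ee_rot: [-0.439, -3.107, 0.002]
ft_force: [0.1, 0.3, -2.5]
finger_gap: 0.0274
```

```bash
python3 go.py .479 -.1857 .115
cat > chk.py <<'E'
from h import *; import sys
p=arm.sense()['position']; c=np.array([.479,-.1857])
for n in('top','side'):
    f=grab(n); P=cloud(f)
    w=near(P,c,.054,.01,.08); w=w[np.hypot(*(w[:,:2]-c).T)>.042]; print(n,'can wall',fitc(w,.047,c),len(w))
    # stopper: band side (pale wood colour) and shoulder
    im=f['image'].astype(int); wood=(im[...,2]-im[...,0]>45)
    q=near(P[wood],c,.045,.09,.2); 
    if len(q): print(n,'wood z',np.percentile(q[:,2],[2,25,50,75,98]).round(4),len(q)); b=q[(q[:,2]<p[2]-.0185+.002)]; r=np.hypot(*(b[:,:2]-p[:2]).T); b=b[r>.03]; print('band fit',fitc(b,.036,p[:2]) if len(b)>20 else None,len(b))
f=grab('side'); cv2.imwrite('pics/'+sys.argv[1],cv2.resize(f['image'][180:400,280:500],None,fx=2.7,fy=2.7))
E
python3 chk.py s2.png
```

```text
6.4 [ 0.4789 -0.1857  0.1622] [[-0.961, 0.277, -0.004], [0.277, 0.961, -0.0], [0.004, -0.002, -1.0]] F [ 0.1  0.3 -2.5] gap 0.027393502444702816 q [-0.5   0.42  1.9  -0.    0.82 -1.79]
shift cm [-0.02  0.01  4.72]
top can wall [ 0.47929197 -0.18575728] 548
top wood z [0.1402 0.1423 0.1432 0.1439 0.1456] 413
band fit [ 0.48088239 -0.18828568] 215
side can wall [ 0.47887516 -0.18548844] 3623
side wood z [0.1169 0.1424 0.1436 0.1447 0.1838] 2020
band fit [ 0.47999264 -0.18551078] 809
```

View pics/s2.png

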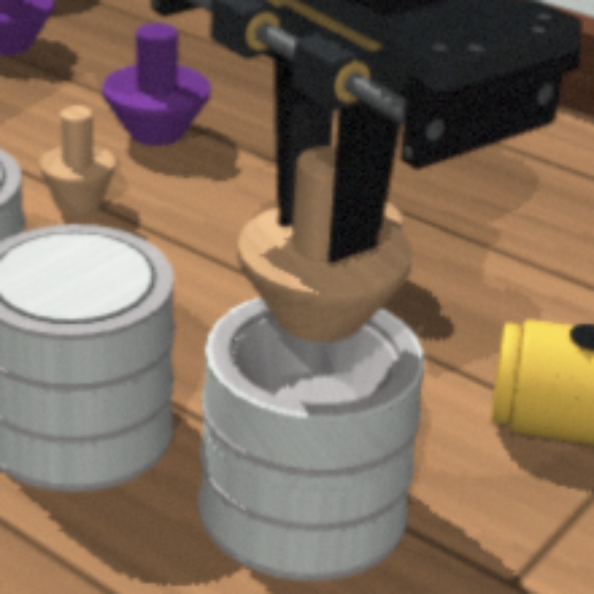

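The stopper hangs centred over the mouth (crop, mouth at (315,355)), with its shoulder at z≈0.1435, so its underside is at 0.1075. It needs to go down about 4.85 cm, so I lower it in stages.

Emit:
step_arm --pt "0 0 1 0 0 0 0" --pt "0 0 2 0 0 0 0" --pt "0 0 2.8 0 0 0 0" --pt "0 0 3.5 0 0 0 0" --pt "0 0 4 0 0 0 0" --pt "0 0 4.2 0 0 0 0" --pt "0 0 4.3 0 0 0 0" --pt "0 0 4.4 0 0 0 0"

```text
t: 7.55
position: [0.4789, -0.186, 0.1189]
ee_rot: [-0.439, -3.108, 0.002]
ft_force: [0.9, -0.0, -1.8]
finger_gap: 0.0276
```

```bash
python3 go.py .479 -.1857 .1137
```

```text
7.55 [ 0.4789 -0.186   0.1189] [[-0.961, 0.277, -0.003], [0.277, 0.961, -0.001], [0.002, -0.002, -1.0]] F [ 0.9 -0.  -1.8] gap 0.027564126465429658 q [-0.5   0.49  1.94 -0.    0.72 -1.79]
shift cm [0.   0.03 0.52]
```

Emit:
step_arm --pt "0 0 0.15 0 0 0 0" --pt "0 0 0.25 0 0 0 0" --pt "0 0 0.35 0 0 0 0" --pt "0 0 0.45 0 0 0 0" --pt "0 0 0.5 0 0 0 0" --pt "0 0 0.5 0 0 0 0"

```text
t: 8.3
position: [0.479, -0.1855, 0.1143]
ee_rot: [-0.439, -3.108, 0.002]
ft_force: [-0.2, 5.3, 6.3]
finger_gap: 0.0276
```

```bash
python3 go.py .479 -.1857 .1137; python3 chk.py s3.png
```

```text
8.3 [ 0.479  -0.1855  0.1143] [[-0.961, 0.277, -0.002], [0.277, 0.961, -0.001], [0.002, -0.001, -1.0]] F [-0.2  5.3  6.3] gap 0.027622016260271755 q [-0.5   0.49  1.95 -0.    0.7  -1.79]
shift cm [-0.01 -0.02  0.06]
top can wall [ 0.47865264 -0.18620216] 290
top wood z [0.0923 0.0944 0.0952 0.0961 0.181 ] 375
band fit [ 0.48060159 -0.18909291] 193
side can wall [ 0.47887451 -0.18554581] 3611
side wood z [0.0918 0.0948 0.0956 0.1066 0.1954] 1714
band fit [ 0.47978416 -0.1854074 ] 577
```

View pics/s3.png

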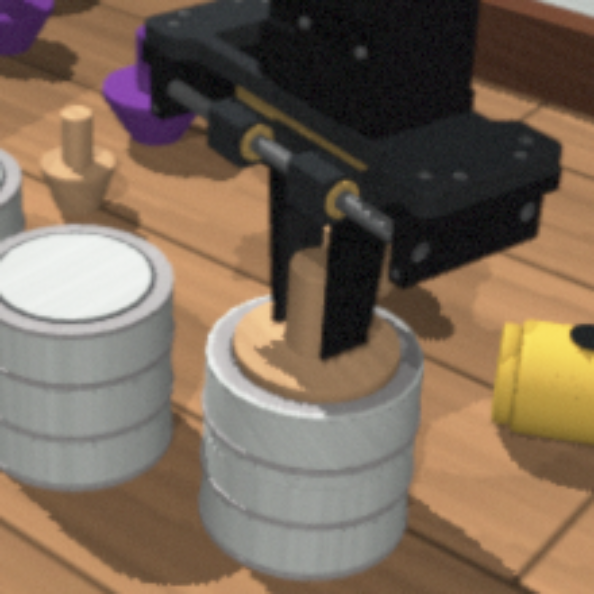

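The stopper is seated: shoulder at z≈0.095, contact force about 6 N upward, level in the mouth around crop (315,350). I open the gripper gently, then rise.

Emit:
step_arm --pt "0 0 0 0 0 0 35" --pt "0 0 0 0 0 0 45" --pt "0 0 0 0 0 0 70" --pt "0 0 0 0 0 0 70" --pt "0 0 0 0 0 0 70" --pt "0 0 0 0 0 0 70"

```text
t: 9.2
position: [0.479, -0.1855, 0.1143]
ee_rot: [-0.439, -3.108, 0.002]
ft_force: [0.8, 0.2, 1.2]
finger_gap: 0.0659
```

Emit:
step_arm --pt "0 0 -2 0 0 0 70" --pt "0 0 -5 0 0 0 70" --pt "0 0 -9 0 0 0 70" --pt "0 0 -13 0 0 0 70" --pt "0 0 -15 0 0 0 70" --pt "0 0 -15 0 0 0 70"

```text
t: 9.95
position: [0.4797, -0.1855, 0.2654]
ee_rot: [0.44, 3.11, -0.003]
ft_force: [-0.2, 0.2, 0.7]
finger_gap: 0.0667
```

```bash
python3 go.py; python3 chk.py s4.png
```

```text
9.95 [ 0.4797 -0.1855  0.2654] [[-0.961, 0.277, 0.0], [0.277, 0.961, -0.002], [-0.001, -0.002, -1.0]] F [-0.2  0.2  0.7] gap 0.06671949185096178 q [-0.5   0.29  1.78 -0.    1.07 -1.79]
top can wall [ 0.47933584 -0.1857462 ] 599
top wood z [0.0919 0.0938 0.0948 0.0961 0.1353] 1149
band fit [ 0.48166417 -0.18832602] 378
side can wall [ 0.47886033 -0.18550311] 3605
side wood z [0.0923 0.0945 0.0955 0.1164 0.1354] 2249
band fit [ 0.47979966 -0.18534178] 612
```

View pics/s4.png

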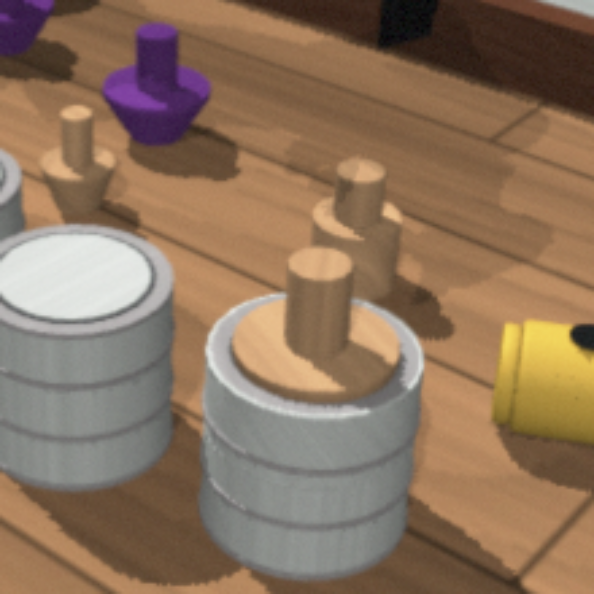

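The stopper sits home and upright in the mouth, the gripper is clear, and the other two stoppers have not moved. I hand the job in.

```bash
python3 -c "
from plant import arm; print(arm.hand_in())"
```

```text
the job is handed in; nothing more can be done
None
```

I gripped the wide pale-wood stopper by its knob, lowered it into the open can's mouth until it seated (about 6 N upward), let go and raised the gripper clear. I handed in at about 10 s.

**Last checks:**
- **Height:** the shoulder is at z≈0.095 m and the knob top at ≈0.135 m, matching fully home.
- **Centring:** the side camera puts the stopper's axis within 1 mm of the can's.
- **Upright:** it looked upright in the last picture.
- **Can and bystanders:** the can's fitted position changed by less than 1 mm. In the last picture the small stopper and straight plug stand upright; I did not measure them again after the move.
- **Disagreement:** the top camera's fit of the stopper's band was about 3 mm off the can's axis. It showed the same offset while the stopper was still held centred, so I took it as a bias from seeing only part of the band.

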